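# Fit the exhaust silencer to the air reservoir and open its vent valve

## Robot

A 7-joint arm with a two-finger parallel gripper is mounted at the origin on a cart in front of the work surface, level with it; the furniture and walls round the work are solid. World frame = base frame: x ahead of the robot, y to its left, z up, the work surface at z = 0. Lengths are in m, angles in degrees, forces in N, time in s.
With the tool pointing down it reaches from about 0.35 to 0.775 m from the base axis. Payload 3.1 kg.
Tool frame: the origin (TCP) lies on the centre line of the jaws, within the pads' length; the fingertips stand 17 mm ahead of it and the grasp point (between the pads) lies 2 mm behind it (robot.tip_reach is the distance from the TCP to the fingertips, in m); z points along the fingers, y is the line along which they close (so a half turn about z gives the same grasp; the last joint's range is limited). The gripper opens to 85 mm and grips with 20 to 120 N. Pads are 22 mm wide; open, the fingers measure 114 mm over their backs; the gripper's body (76 mm by 85 mm) begins 54 mm behind the grasp point. The pads swing forward as they close: fully open they stand 13 mm farther back than shut.
Start: joints at [-73.837, 17.813, 0.802, 86.603, -0.252, 75.585, -1.558], TCP at [0.175, 0.521, 0.248] pointing down, gripper open.
Joint ranges: [-154.91, 154.91], [-16.99, 109.72], [-72.82, 74.43], [7.12, 147.25], [-82.49, 262.49], [11.32, 116.49], [-174.64, 174.64]. Speed limits (degrees/s): [159.86, 159.86, 180, 180, 180, 180, 180].

## Interface

Orientations are given as [roll, pitch, yaw] about the fixed x, y, z axes, in that order (R = Rz(yaw) Ry(pitch) Rx(roll)).
In Python, from station import robot, fingers, vision, workorder, recognise gives the robot as it stands. Calls block until the motion is done:
- robot.move_to(position, orientation): joint-space move of the TCP to a pose.
- robot.line_to(position, orientation=None, velocity=0.15, f_stop=None): straight line of the TCP; orientation=None keeps the orientation; velocity is the mean speed in m/s. With f_stop (N) it stops when the force on the tool has changed by that much, and returns True; else False.
- robot.move_j(angles): joint-space move.
- fingers.gripper_to(opening, force=None): opening from 0.0 (shut) to 1.0 (fully open); force is the grip in N (None keeps the last); returns when the fingers have stopped.
- robot.pause(seconds).
- robot.inverse_kinematics(position, orientation): joint angles nearest the present ones, or None.
- vision.grab_frame(name): name is "scene" or "top" or "wrist"; returns the picture (480x640x3 uint8, red, green, blue); there is no depth.
- vision.calibration(name): a dict with "mtx" (3x3 intrinsics, pixels), "extrinsics" (4x4, takes a point from world to camera coordinates); the wrist camera has in their place "T_tool_cam" (4x4, takes a point from camera to tool coordinates, whose origin is the TCP and whose axes are the flange's). Camera axes: x right, y up, looking along -z (the intrinsics and any distortion apply to the point x, -y, -z); pixel columns grow to the right and rows downward; lengths in m; the calibration is good to about 2 mm. A picture is of the moment at which its call begins: read the wrist's pose just before it. calibration takes no time and is no camera call.
A pose or a line that the arm cannot do raises robot.PlanningError and nothing moves.
- workorder.close_job(): hands the job in; it is judged then, once.
Trained networks look in the newest picture that a camera, given by its name, has taken for a name from the list of things; names that differ only in an ending like _2 or _b are one class to them, and where a whole thing is asked for, a point or a joint stands for the part that bears it (a point fixed in the world has none). Each returns a list of dicts, best first, with "p" (0 to 1); they miss things now and then, are a little off and sometimes report something else, mostly with a low value. They report only what shows in the picture. A call takes as long as a camera call. They do not tell look-alikes from the thing itself.
- recognise(label, camera): "rect" ([centre column, centre row, width, height] in pixels, round what is visible of it).
Readings, each from a call of its own:
- robot.current_time_s(): time.
- robot.current_joint_positions(): joint angles.
- robot.current_dq(): joint speeds.
- robot.current_joint_torque(): joint torques, N m.
- robot.current_tool_pos(): TCP position.
- robot.current_eef_rot(): TCP orientation.
- robot.current_contact_force(): force on the tool from outside, world axes, zero at the start.
- robot.current_torque(): the same for the moment, N m.
- robot.current_finger_gap(): opening from 0.0 (shut) to 1.0 (fully open).
- robot.current_gripper_force(): force on a finger pad.
Only numpy, scipy, OpenCV 4.12 (cv2) and the standard library are available. Lean on these libraries where they do the work, as an engineer would, in place of code of your own. Each camera call takes 0.05 s, during which the arm holds its last target. There are 200 camera calls.

## Task

The small blue air reservoir has to be vented: take the bronze exhaust silencer out of the wooden block and push its tube fully home in the reservoir's leaning push-fit socket, past the seal until it bottoms, while the valve is still closed. Then let go of it and swing the red valve lever all the way to open, so that the lever lies in line with the valve and points back over the tank. Leave the nozzle in its block, and leave the other things on the bench where they are.

Things in the scene. Friction and masses are not known exactly. Their poses are not given: they have to be found in the camera images.
- silencer_body (a point): Centre of the silencer's ribbed bronze body (34 mm diameter, 72 mm long), where to grip it. The silencer is one rigid round piece, 150 mm long, 0.13 to 0.21 kg, standing tube-down in the block; this point is on its axis, 108 mm above the tube's lower end, 42 mm below the top. z: along the axis, from tube to cap. Between body and tube sits a nickel hexagon, 35 mm wide.
- silencer_tip (a point): Centre of the lower end face of the silencer's aluminium tube; silencer_body lies 108 mm along +z. The tube is 18 mm in diameter and 60 mm long below the hexagon, its end chamfered to 13 mm over 4.5 mm; a black depth-mark ring has its lower edge 42 mm from the end.
- socket: Push-fit socket, black, 35 mm diameter, orange collar; fixed to the reservoir's front. Origin: centre of the bore's floor. z: bore axis out of the mouth, leaning 30 deg from vertical to the front; y level. Bore 19.5 mm wide, 42 mm deep, mouth flared to 31 mm over the outer 8 mm. From 20 mm above the floor a sprung seal resists (8 to 16 N), then holds the tube. Home: depth mark at the collar's face.
- valve_pivot (a point): Point on the vertical pivot axis of the valve lever, at the height of the lever's red grip (130 mm above the bench). The valve sits between tank and socket.
- lever_grip (a point): Centre of the red grip of the valve lever, 75 mm from the pivot axis. Grip: 62 mm long (43 to 105 mm from the pivot), 18 mm wide, 12 mm high, lying level with its centre 130 mm above the bench; the tank's top is 105 mm above the bench.
- valve_lever (a joint): Angle of the quarter-turn valve lever, rad. 0 = closed: lever across the valve, pointing to the reservoir's right (its -y). 1.571 = fully open at its stop: in line with the valve, pointing back over the tank (its +x). Grows anticlockwise seen from above. Friction 0.12 N m (about 1.6 N at the grip); it stays where it is left. Starts between 0 and 0.12.
- reservoir: Blue air tank lying on two feet, 90 mm diameter, 240 mm long along y; black gauge on top near its left (+y) end, up to 155 mm high. Fixed. Origin on the bench under the tank's axis, in line with the valve, 25 mm left of the tank's middle; x to its back, -x to its front, where the valve (pivot 70 mm in front of the origin) and the socket (mouth about 142 mm in front, 137 mm high) are; z up.
- fitting_block: Drilled block of light wood, 60 mm (x) by 160 mm (y) by 45 mm high, fixed. Origin at the centre of its underside. Three holes 21.5 mm in diameter, 30 mm deep, in a row along y at -50, 0 and +50 mm: silencer and nozzle stand in the two outer ones, either way round; the middle one is empty.
- nozzle_mid (a point): Blow nozzle standing in the other outer hole of the block, to be left there: blue tube 16 mm in diameter, brass hexagon, black tapered tip, 132 mm long. Point at half its length; z up along it.
- tape_rule_mid (a point): Yellow pocket tape measure standing on its base, 37x73x64 mm; centre. Bystander.
- bolt_mid (a point): Big grey hexagon bolt lying on the bench, 87 mm long, 34 mm high; centre. Bystander.
There are look-alikes about, which are no part of the job. Leave any turquoise look-alike of the part that bears silencer_body alone.

How it is judged:
By the outcome, as a careful person would: the job done as asked, in the order asked, and still so for the second after the job is handed in, with the robot touching nothing.
It also fails if it takes over 64 s, if anything falls off the work surface, if the arm or the gripper's body presses on something with over 40 N, if the wrist force passes 120 N, or if a joint passes its speed limit or range.

## Working session

There is one attempt and no reset: what is moved stays moved. The work goes in short steps, each a Python script; the robot and the scene stay as the last script left them, time stands still between calls to the robot, and variables do not carry over. Pictures are saved under pics/ and viewed, at most 10 in all, crops included, and the job is handed in when it is done.

```bash
mkdir -p pics; ls; python3 - <<'E'
from station import robot, fingers, vision, workorder, recognise
import cv2, numpy as np
for n in ["scene","top"]:
    im=vision.grab_frame(n); cv2.imwrite(f"pics/{n}0.png",im[:,:,::-1])
    c=vision.calibration(n); print(n,{k:np.round(v,4).tolist() if not isinstance(v,str) else v for k,v in c.items()})
    for l in ["silencer_body","socket","valve_lever","reservoir","fitting_block","nozzle_mid","tape_rule_mid","bolt_mid"]:
        print(l,[(round(d["p"],2),np.round(d["rect"]).tolist()) for d in recognise(l,n)])
print(vision.calibration("wrist"), robot.current_time_s())
E
```

```text
pics
scene {'mtx': [[467.7407, 0.0, 320.6108], [0.0, 467.7407, 237.2135], [0.0, 0.0, 1.0]], 'extrinsics': [[0.6723, -0.7402, -0.0061, -0.3715], [0.5348, 0.48, 0.6955, -0.3367], [-0.5119, -0.4709, 0.7185, -0.7046], [0.0, 0.0, 0.0, 1.0]]}
silencer_body [(0.95, [360.0, 239.0, 20.0, 45.0]), (0.93, [388.0, 268.0, 21.0, 58.0]), (0.86, [356.0, 286.0, 20.0, 56.0])]
socket [(0.62, [309.0, 202.0, 26.0, 31.0]), (0.59, [251.0, 226.0, 30.0, 36.0]), (0.55, [351.0, 197.0, 48.0, 23.0])]
valve_lever [(0.71, [351.0, 196.0, 48.0, 25.0]), (0.58, [404.0, 321.0, 18.0, 42.0])]
reservoir [(0.92, [353.0, 198.0, 115.0, 95.0])]
fitting_block [(0.6, [376.0, 336.0, 95.0, 70.0]), (0.46, [252.0, 228.0, 26.0, 36.0])]
nozzle_mid [(0.84, [402.0, 322.0, 19.0, 45.0])]
tape_rule_mid [(0.73, [218.0, 249.0, 25.0, 38.0]), (0.17, [251.0, 226.0, 26.0, 38.0])]
bolt_mid [(0.9, [250.0, 227.0, 30.0, 34.0])]
top {'mtx': [[603.0493, 0.0, 324.0108], [0.0, 603.0493, 232.8145], [0.0, 0.0, 1.0]], 'extrinsics': [[0.0153, -0.9998, 0.0091, -0.0587], [0.9983, 0.0158, 0.0557, -0.5363], [-0.0558, 0.0083, 0.9984, -1.0211], [0.0, 0.0, 0.0, 1.
[... 360 characters left out ...]
.61, [395.0, 274.0, 24.0, 18.0])]
nozzle_mid [(0.68, [451.0, 272.0, 26.0, 20.0])]
tape_rule_mid [(0.74, [194.0, 305.0, 44.0, 44.0])]
bolt_mid [(0.9, [199.0, 243.0, 45.0, 26.0])]
{'mtx': array([[386.23749869,   0.        , 317.48419487],
       [  0.        , 386.23749869, 238.56608188],
       [  0.        ,   0.        ,   1.        ]]), 'T_tool_cam': array([[ 1.06405848e-03,  9.60254390e-01,  2.79124298e-01,
         7.03684165e-02],
       [ 9.99999390e-01, -1.10434832e-03, -1.29064440e-05,
         9.04826696e-04],
       [ 2.95856982e-04,  2.79124142e-01, -9.60254980e-01,
        -1.26641357e-01],
       [ 0.00000000e+00,  0.00000000e+00,  0.00000000e+00,
         1.00000000e+00]])} 0.9
```

```bash
python3 - <<'E'
import cv2
a=cv2.imread("pics/scene0.png")[140:400,180:450]; cv2.imwrite("pics/sc.png",cv2.resize(a,None,fx=2.3,fy=2.3,interpolation=cv2.INTER_CUBIC))
a=cv2.imread("pics/top0.png")[80:340,160:500]; cv2.imwrite("pics/tc.png",cv2.resize(a,None,fx=2.3,fy=2.3,interpolation=cv2.INTER_CUBIC))
E
```

```text
(no output)
```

View pics/sc.png

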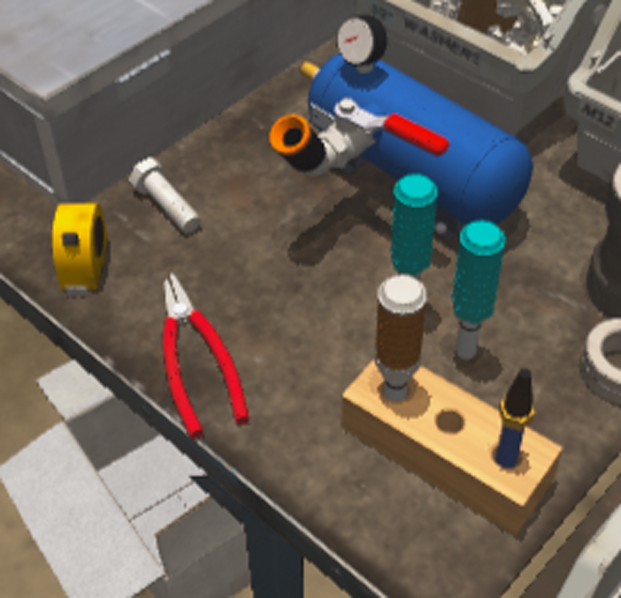

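View pics/tc.png

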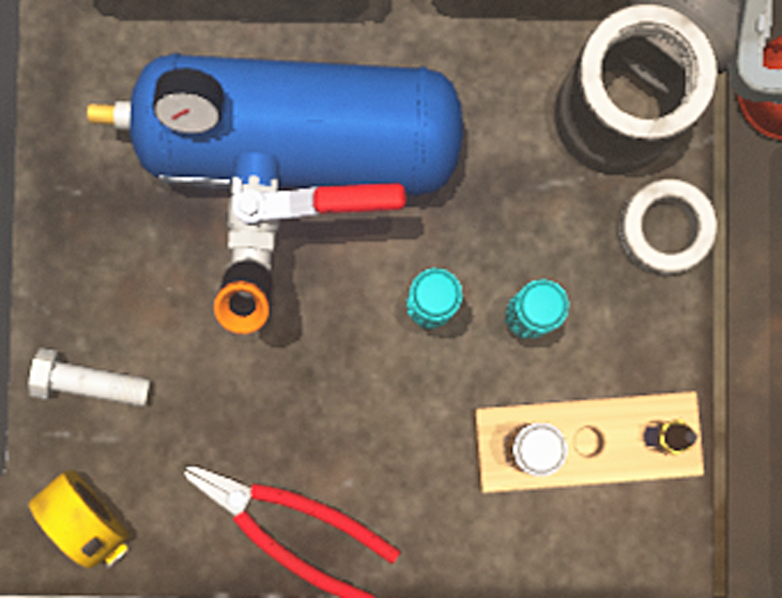

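Candidates for the silencer (scene px): bronze body with white cap in the block (355,281); turquoise look-alikes at (360,239) and (388,268), both free-standing; nozzle at (403,322). I choose the bronze one, which is at (395,275) in the top view. The socket is at scene (307,199) / top (266,213), and the lever pivot at scene (330,187) / top (269,168).

```bash
cat > h.py <<'E'
from station import robot, fingers, vision, workorder, recognise
import cv2, numpy as np
from scipy.spatial.transform import Rotation as R
F=np.diag([1,-1,-1.])
def P_fixed(n):
    c=vision.calibration(n); return c["mtx"]@F@c["extrinsics"][:3]
def T_tool():
    T=np.eye(4); T[:3,3]=robot.current_tool_pos(); T[:3,:3]=R.from_euler("xyz",robot.current_eef_rot(),degrees=True).as_matrix(); return T
def P_wrist(T):
    c=vision.calibration("wrist"); return c["mtx"]@F@np.linalg.inv(T@c["T_tool_cam"])[:3]
def tri(Ps,px):
    A=np.vstack([[u*P[2]-P[0],v*P[2]-P[1]] for P,(u,v) in zip(Ps,px)])
    X=np.linalg.lstsq(A[:,:3],-A[:,3],rcond=None)[0]
    return X,[np.round(proj(P,X)-p,1).tolist() for P,p in zip(Ps,px)]
def proj(P,X):
    h=P@np.append(X,1); return h[:2]/h[2]
def ray_z(P,uv,z):
    u,v=uv; A=np.array([u*P[2]-P[0],v*P[2]-P[1]])
    return np.append(np.linalg.solve(A[:,:2],-A[:,3]-A[:,2]*z),z)
def snap(name):
    T=T_tool(); im=vision.grab_frame("wrist"); cv2.imwrite(f"pics/{name}.png",im[:,:,::-1]); np.save(f"pics/{name}.npy",P_wrist(T)); return im
E
python3 - <<'E'
from h import *
Ps=[P_fixed("scene"),P_fixed("top")]
f=lambda s,t:[(180+s[0]/2.3,140+s[1]/2.3),(160+t[0]/2.3,80+t[1]/2.3)]
for n,s,t in [("cap",(402,290),(540,449)),("collar",(293,135),(243,306)),("pivotbolt",(346,106),(251,203)),("gripend",(446,146),(404,196)),("midhole",(450,421),(589,441)),("gaugeL",(362,40),(188,112)),("nozzletip",(524,374),(685,436)),("turq1",(418,185),(436,295)),("turq2",(484,236),(541,306))]:
    X,e=tri(Ps,f(s,t)); print(n,X.round(4),e)
for n,t,z in [("tank bl",(140,60),.06),("blk1",(477,409),.045),("blk2",(696,392),.045),("blk3",(703,474),.045),("blk4",(483,493),.045)]:
    print(n,ray_z(Ps[1],(160+t[0]/2.3,80+t[1]/2.3),z).round(4))
E
```

```text
cap [ 0.4679 -0.1536  0.1634] [[0.4, -0.0], [-0.2, 0.2]]
collar [0.5592 0.0399 0.1346] [[-0.0, 0.0], [0.0, -0.0]]
pivotbolt [0.6286 0.0379 0.1248] [[1.1, -0.1], [-0.7, 0.6]]
gripend [ 0.6343 -0.0656  0.1351] [[-0.0, 0.0], [0.0, -0.0]]
midhole [ 0.4727 -0.2039  0.0457] [[0.5, -0.0], [-0.2, 0.2]]
gaugeL [0.687  0.0767 0.1452] [[-1.3, 0.1], [0.8, -0.7]]
nozzletip [ 0.4781 -0.2515  0.1437] [[-0.3, 0.0], [0.2, -0.1]]
turq1 [ 0.5673 -0.0872  0.1516] [[-0.4, 0.0], [0.2, -0.2]]
turq2 [ 0.5616 -0.1562  0.1465] [[-0.3, 0.0], [0.2, -0.2]]
tank bl [0.7428 0.1246 0.06  ]
blk1 [ 0.4949 -0.123   0.045 ]
blk2 [ 0.5097 -0.2819  0.045 ]
blk3 [ 0.4504 -0.2872  0.045 ]
blk4 [ 0.4344 -0.128   0.045 ]
```

```bash
python3 - <<'E'
from h import *
print(robot.current_eef_rot())
p=robot.current_tool_pos(); 
robot.line_to([p[0],p[1],0.43],velocity=.25)
robot.move_to([0.50,0.03,0.34],[180,0,0]); print(robot.current_joint_positions())
a=snap("w1"); print([ (l,[(round(d["p"],2),np.round(d["rect"]).tolist()) for d in recognise(l,"wrist")]) for l in ["socket","valve_lever","lever_grip"]])
robot.move_to([0.56,0.07,0.34],[180,0,0]); b=snap("w2")
robot.move_to([0.43,-0.153,0.29],[180,0,0]); c=snap("w3")
robot.move_to([0.475,-0.153,0.29],[180,0,0]); d=snap("w4")
for n,i,j in [("A",a,b),("B",c,d)]: cv2.imwrite(f"pics/{n}.png",cv2.resize(np.vstack([i,j])[:,:,::-1],None,fx=.625,fy=.625,interpolation=cv2.INTER_AREA))
print(robot.current_time_s(),robot.current_contact_force())
E
```

```text
[1.79999905e+02 7.17367540e-05 1.61449613e+02]
[-40.27025244  11.78039417  42.82247554  84.81856838  -8.02126044
  86.52683574 -87.40090111]
[('socket', [(0.68, [306.0, 127.0, 38.0, 68.0]), (0.37, [342.0, 80.0, 261.0, 161.0])]), ('valve_lever', [(0.76, [368.0, 48.0, 152.0, 40.0])]), ('lever_grip', [(0.82, [368.0, 48.0, 150.0, 42.0])])]
5.975 [-0.61144387 -0.05744676 -0.96684083]
```

View pics/A.png

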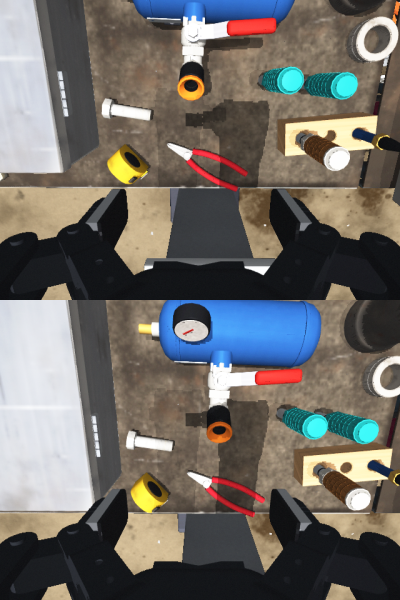

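View pics/B.png

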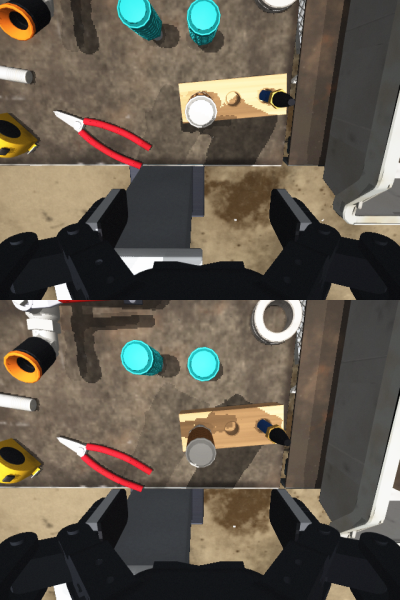

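In the wrist views the orange collar is at (305,139) and (350,212), the bronze silencer with its pale cap at (322,177) and (322,245) in w3/w4 (crop scale 0.625), the red grip sits right of the pivot, and the nozzle is separate at (430,158).

```bash
python3 - <<'E'
from h import *
V={"scene":("scene0",P_fixed("scene")),"top":("top0",P_fixed("top"))}
for w in ["w1","w2","w3","w4"]: V[w]=(w,np.load(f"pics/{w}.npy"))
def blob(mask,near):
    n,l,s,c=cv2.connectedComponentsWithStats(mask.astype(np.uint8))
    ok=[i for i in range(1,n) if s[i,4]>40]
    i=min(ok,key=lambda i:np.hypot(*(c[i]-near))); return l==i,c[i]
def cont(m): return cv2.convexHull(np.vstack(cv2.findContours(m.astype(np.uint8),cv2.RETR_EXTERNAL,cv2.CHAIN_APPROX_NONE)[0]))
def run(name,guess,views,lo,hi):
    px=[]
    for v in views:
        f,P=V[v]; hsv=cv2.cvtColor(cv2.imread(f"pics/{f}.png"),cv2.COLOR_BGR2HSV)
        m,c=blob(cv2.inRange(hsv,lo,hi)>0,proj(P,guess)); e=cv2.fitEllipse(cont(m)); px.append(e[0])
        print(name,v,np.round(proj(P,guess)),np.round(e[0],1),np.round(e[1],1),m.sum())
    X,er=tri([V[v][1] for v in views],px); print(name,X.round(4),er)
run("collar",np.array([.5592,.0399,.1346]),["scene","top","w1","w2"],(8,200,120),(22,255,255))
run("cap",np.array([.468,-.1536,.1634]),["scene","top","w3"],(0,0,185),(179,45,255))
run("grip",np.array([.633,-.035,.136]),["scene","top","w1","w2"],(0,190,90),(4,255,255))
# direction of grip
for v in ["top","w1","w2"]:
    f,P=V[v]; hsv=cv2.cvtColor(cv2.imread(f"pics/{f}.png"),cv2.COLOR_BGR2HSV)
    q=cv2.inRange(hsv,(0,190,90),(4,255,255))|cv2.inRange(hsv,(176,190,90),(179,255,255))
    m,c=blob(q>0,proj(P,np.array([.633,-.035,.136]))); r=cv2.minAreaRect(cont(m)); b=cv2.boxPoints(r)
    d=sorted([np.hypot(*(b[0]-b[1])),np.hypot(*(b[1]-b[2]))]); k=0 if np.hypot(*(b[0]-b[1]))>np.hypot(*(b[1]-b[2])) else 1
    u=(b[k+1]-b[k])/2; A=ray_z(P,np.array(r[0])-u,.136); B=ray_z(P,np.array(r[0])+u,.136)
    s=sorted([A,B],key=lambda t:t[1]); dd=s[0]-s[1]; print(v,s[0].round(4),s[1].round(4),"angle from -y:",np.degrees(np.arctan2(dd[0],-dd[1])).round(2))
E
```

```text
collar scene [307. 199.] [305.5 197.9] [15.5 18.1] 167
collar top [266. 213.] [264.5 213.4] [21.4 23. ] 265
collar w1 [308. 142.] [305.1 140. ] [40.2 43. ] 799
collar w2 [354. 213.] [350.8 211.2] [33.8 41. ] 850
collar [0.5593 0.0425 0.1344] [[0.9, 0.3], [-0.6, -0.4], [0.2, 1.7], [-0.1, 1.4]]
cap scene [355. 266.] [355.7 266.3] [12.7 19.8] 175
cap top [395. 275.] [394.5 274.9] [23.  23.4] 420
cap w3 [322. 182.] [321.  177.9] [50.7 51.3] 1870
cap [ 0.4692 -0.1536  0.1615] [[-0.1, 0.1], [-0.1, -0.4], [0.9, 2.0]]
grip scene [361. 196.] [360.7 197.6] [10.1 28.4] 177
grip top [316. 166.] [324.1 163.8] [10.6 22. ] 42
grip w1 [405.  44.] [402.5  42.8] [29.6 95.1] 1691
grip w2 [448. 125.] [445.6 122.2] [27.6 88.4] 1381
grip [ 0.6351 -0.04    0.1314] [[2.9, 1.2], [-5.2, 1.0], [7.3, -0.0], [6.8, 0.4]]
top [ 0.6348 -0.0647  0.136 ] [ 0.6311 -0.0063  0.136 ] angle from -y: 3.59
w1 [ 0.636  -0.0634  0.136 ] [ 0.6323 -0.0025  0.136 ] angle from -y: 3.48
w2 [ 0.6371 -0.0634  0.136 ] [ 0.6332 -0.002   0.136 ] angle from -y: 3.65
```

```bash
cat >> h.py <<'E'
psi=np.radians(-1.0); t30=np.radians(30)
zs=np.array([-np.sin(t30)*np.cos(psi),-np.sin(t30)*np.sin(psi),np.cos(t30)])
ys=np.array([-np.sin(psi),np.cos(psi),0])
Rt=np.column_stack([np.cross(-ys,-zs),-ys,-zs]); rpy=R.from_matrix(Rt).as_euler("xyz",degrees=True)
M=np.array([.5592,.0418,.136])
def tcp(s,d=np.zeros(3)):  # TCP with tube end s metres outside the mouth
    return M+d+zs*(s+.108-.002)
E
python3 - <<'E'
from h import *
print(rpy,Rt.round(2).tolist())
for s in (.06,-.042): print(tcp(s),robot.inverse_kinematics(tcp(s),rpy))
x,y=.4685,-.1536
fingers.gripper_to(1.0)
robot.move_to([x,y,.24],[180,0,0]); robot.line_to([x,y,.121],velocity=.12,f_stop=15)
fingers.gripper_to(0.0,force=70)
print(robot.current_finger_gap()*85,robot.current_gripper_force(),robot.current_contact_force(),robot.current_tool_pos())
f0=robot.current_contact_force()
print(robot.line_to([x,y,.17],velocity=.08,f_stop=25)); print(robot.current_contact_force()-f0)
robot.line_to([x,y,.31],velocity=.25)
robot.move_to(tcp(.08),rpy)
snap("w5"); print(robot.current_contact_force()-f0,robot.current_finger_gap()*85,robot.current_time_s(),robot.current_joint_positions())
P=np.load("pics/w5.npy"); print(proj(P,M),proj(P,M+zs*.08))
E
```

```text
[180. -30.  -1.] [[0.87, -0.02, 0.5], [-0.02, -1.0, -0.01], [0.5, -0.0, -0.87]]
[0.47621264 0.04324855 0.27976022] [ -45.12544455  -14.08794146   27.21728589  120.46416685   21.8426543
   45.02625171 -119.80772599]
[0.52720487 0.04235848 0.19142563] [ -52.85768691   -0.51994744   43.20580285  123.81339555   12.22382639
   27.51304513 -109.95220705]
32.45174921639271 69.11341309547424 [-0.17666343  1.0027096   3.32725921] [ 0.46881479 -0.15375009  0.12148351]
False
[ 0.88233627 -1.35419542 -5.00294613]
[ 0.81546988 -0.92172926 -4.19211527] 32.575289816761405 10.65 [ -45.52527101  -16.20800242   26.1482864   119.43186374   22.65739635
   48.55265241 -120.77436369]
[316.22488541 215.49115033] [316.06689168 244.30158843]
```

View pics/w5.png

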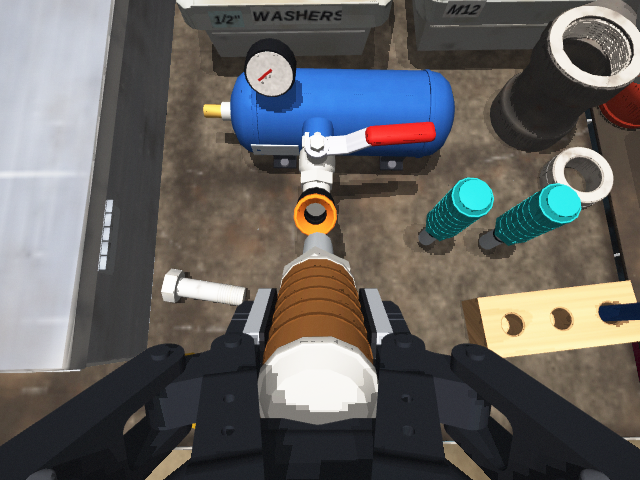

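The silencer is held upright and the collar at (316,214) sits just ahead of the tube end at about (318,238). I'll zoom in to measure the alignment.

```bash
python3 - <<'E'
from h import *
robot.line_to(tcp(.03),velocity=.1); snap("w6"); P=np.load("pics/w6.npy")
im=cv2.imread("pics/w6.png"); print("mouth",proj(P,M),"tip",proj(P,M+zs*.03), "marks r9 ring",[proj(P,M+zs*(.03+.0045)+Rt[:,0]*.009),proj(P,M+zs*(.03+.0045)+Rt[:,1]*.009),proj(P,M+zs*(.03+.0045)-Rt[:,1]*.009)],"hex",proj(P,M+zs*.09+Rt[:,0]*.0175))
cv2.imwrite("pics/w6c.png",cv2.resize(im[170:310,240:400],None,fx=4,fy=4,interpolation=cv2.INTER_CUBIC))
h=cv2.cvtColor(im,cv2.COLOR_BGR2HSV)
for v in ("w5","w6"):
    h=cv2.cvtColor(cv2.imread(f"pics/{v}.png"),cv2.COLOR_BGR2HSV); m=cv2.inRange(h,(8,200,120),(22,255,255)); m[250:]=0;m[:180]=0;m[:,:270]=0;m[:,370:]=0
    c=np.argwhere(m>0); print(v,c.min(0),c.max(0))
E
```

```text
mouth [317.59451109 233.54953403] tip [317.63430977 246.31101851] marks r9 ring [array([317.64604459, 234.47356122]), array([332.19792849, 248.49130807]), array([303.08362759, 248.49013616])] hex [317.76651663 249.02167026]
w5 [193 294] [234 336]
w6 [208 291] [249 341]
```

View pics/w6c.png

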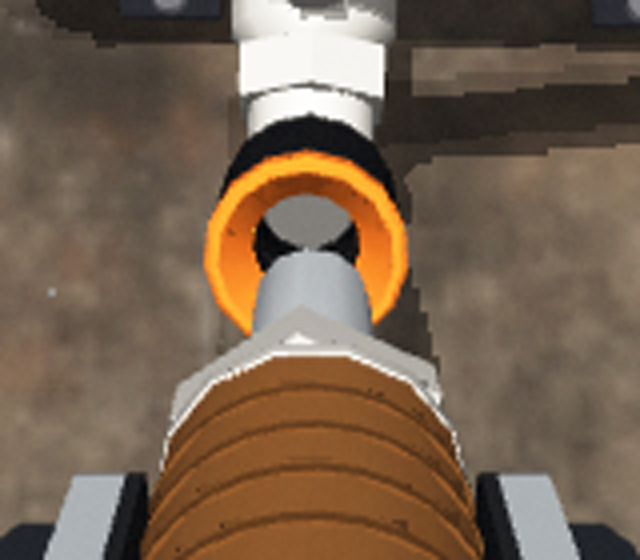

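The tube end sits at column 318 and the collar/bore at 316.5 to 317, so the tube needs to go about 1 mm left. I'll compare the predicted upper edges for the tilt-plane direction, then insert with force checks.

```bash
python3 - <<'E'
from h import *
P=np.load("pics/w6.npy")
top=lambda c,r:min(proj(P,c+r*(np.cos(a)*Rt[:,0]+np.sin(a)*Rt[:,1]))[1] for a in np.linspace(0,6.28,73))
dc=207.8-top(M,.0175); dt=232.0-min(top(M+zs*.03,.0065),top(M+zs*.0345,.009))
print("collar row diff",dc,"tip row diff",dt)
d=ys*.0010+Rt[:,0]*np.clip(-(dc-dt)/1.4*1e-3,-.002,.002); print(d)
np.save("d.npy",d)
robot.line_to(tcp(.012,d),velocity=.05); f0=robot.current_contact_force()
for s in (.002,-.006,-.012,-.018):
    st=robot.line_to(tcp(s,d),velocity=.05,f_stop=20); f=robot.current_contact_force()-f0
    print(s,st,"tool-frame F",(Rt.T@f).round(1), "err",(Rt.T@(robot.current_tool_pos()-tcp(s,d))*1e3).round(1))
    if st: break
print(robot.current_time_s())
E
```

```text
collar row diff -1.3570089429240966 tip row diff -2.4735612246277867
[-0.00067313  0.0010119  -0.00039877]
0.002 False tool-frame F [-0.2 -0.4  0.7] err [-0.4  0.2  0.4]
-0.006 False tool-frame F [-0.6  0.5  0.5] err [-0.4  0.2  0.4]
-0.012 False tool-frame F [ 0.8  0.6 -0.6] err [-0.2  0.1  0.3]
-0.018 False tool-frame F [-0.8  1.5  0.7] err [-0.1 -0.   0.3]
13.05
```

```bash
python3 - <<'E'
from h import *
d=np.load("d.npy"); fingers.gripper_to(0.0,force=100)
f0=robot.current_contact_force()
for s in (-.026,-.032,-.037,-.041,-.044,-.047,-.050):
    st=robot.line_to(tcp(s,d),velocity=.04,f_stop=38); f=robot.current_contact_force()-f0
    p=robot.current_tool_pos(); print(s,st,"F",(Rt.T@f).round(1),"depth",(zs@(p-tcp(0,d))*1e3).round(1),(Rt.T@(p-tcp(s,d))*1e3).round(1))
    if st: break
print(robot.current_time_s(),robot.current_finger_gap()*85)
im=snap("w7"); cv2.imwrite("pics/w7c.png",cv2.resize(im[150:310,220:420][:,:,::-1],None,fx=4,fy=3.75,interpolation=cv2.INTER_CUBIC))
E
```

```text
-0.026 False F [-0.5 -0.3  4.7] depth -26.5 [-0.6  0.2  0.5]
-0.032 False F [-0.6  0.1  3.3] depth -32.4 [-0.3  0.2  0.4]
-0.037 False F [-0.3  1.1  5.1] depth -37.4 [-0.4  0.1  0.4]
-0.041 False F [ -4.5   1.6 -17.2] depth -40.0 [ 0.7  0.1 -1. ]
-0.044 False F [ -4.5   3.5 -38.1] depth -41.2 [ 3.5  0.2 -2.8]
-0.047 False F [ -5.9   4.9 -56.7] depth -42.5 [ 6.5  0.1 -4.5]
-0.05 False F [ -4.1   5.7 -51.4] depth -45.5 [ 8.4  0.5 -4.5]
15.1917 32.08921149286208
```

View pics/w7c.png

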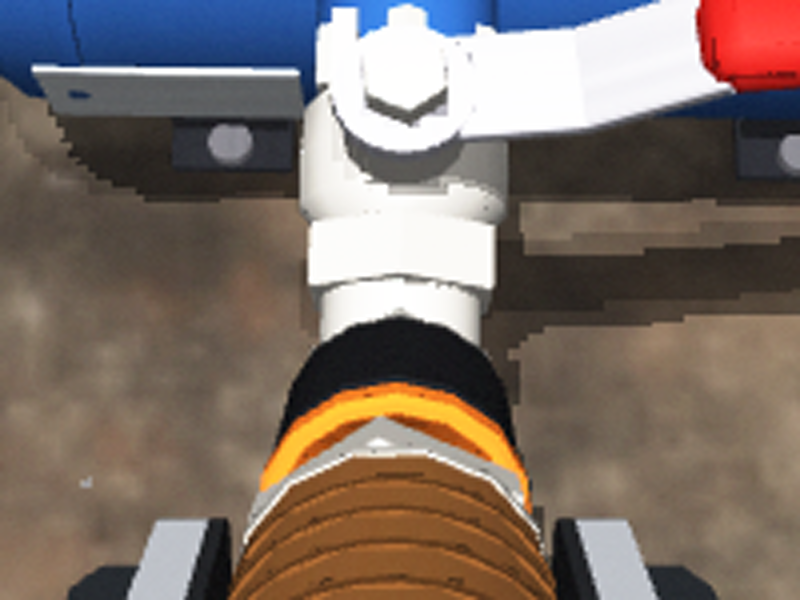

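The tube is in the socket and the force rose at 40 mm. I'll check insertion depth from the scene camera, using the gap and the depth mark.

```bash
python3 - <<'E'
from h import *
im=vision.grab_frame("scene"); cv2.imwrite("pics/s2.png",im[:,:,::-1]); P=P_fixed("scene")
print("mouth",proj(P,M),"hexlow home",proj(P,M+zs*.018),"top home",proj(P,M+zs*.108), robot.current_eef_rot(), robot.current_tool_pos(), robot.current_contact_force(), robot.current_joint_torque().round(1) if hasattr(robot.current_joint_torque(),'round') else '')
cv2.imwrite("pics/s2c.png",cv2.resize(im[130:230,250:380][:,:,::-1],None,fx=6,fy=6,interpolation=cv2.INTER_CUBIC))
E
```

```text
mouth [306.62604763 197.7434016 ] hexlow home [303.11573754 193.86805988] top home [283.53966351 172.25630067] [-179.69499604  -30.75227384   -1.18299123] [0.53557442 0.04270834 0.1922322 ] [-30.04644355  -4.50954581  43.1829076 ] [ -2.1  -2.5  -1.7 -16.   -0.9  -4.3  -0.2]
```

View pics/s2c.png

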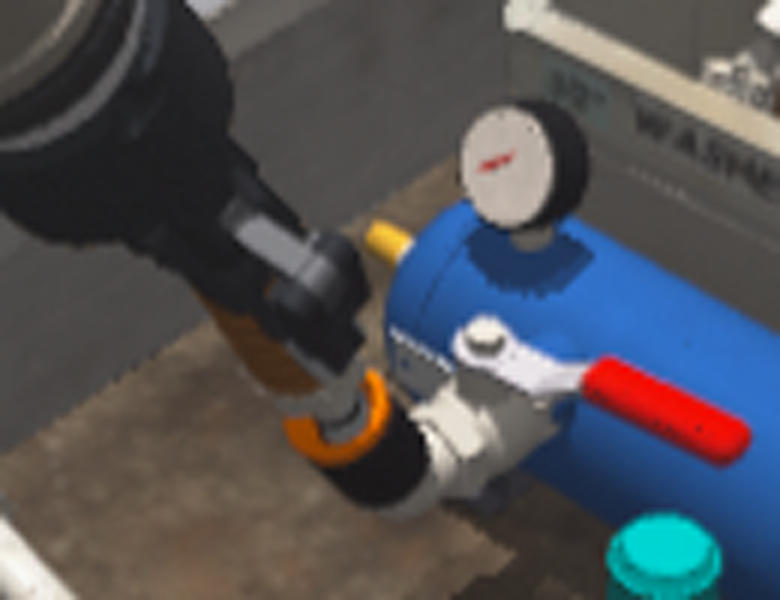

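```bash
python3 - <<'E'
from h import *
d=np.load("d.npy")
robot.line_to(tcp(-.0405,d),rpy,velocity=.05); p=robot.current_tool_pos(); print("F",(Rt.T@robot.current_contact_force()).round(1),(Rt.T@(p-tcp(-.042,d))*1e3).round(1))
fingers.gripper_to(1.0); robot.pause(.2)
print("F",(Rt.T@robot.current_contact_force()).round(1),(Rt.T@(robot.current_tool_pos()-tcp(-.042,d))*1e3).round(1))
robot.line_to(tcp(.075,d),velocity=.2); fingers.gripper_to(0.0,force=60)
f0=robot.current_contact_force()
# fingertips to cap: tip of fingers at M+zs*h  -> TCP at h+.017
for h in (.120,.114,.111,.109,.107,.105,.103,.101,.099):
    st=robot.line_to(M+d+zs*(h+.017),velocity=.05,f_stop=28); f=Rt.T@(robot.current_contact_force()-f0)
    print(h,st,f.round(1),"tiph",((zs@(robot.current_tool_pos()-M-d)-.017)*1e3).round(1))
    if st or f[2]<-26: break
print(robot.current_time_s())
E
```

```text
F [ 3.9  4.6 -7.5] [ 8.1  0.4 -3.6]
F [ 0.6 -0.4 -0.5] [-0.1 -0.  -1.5]
0.12 False [ 0.9 -1.6  1.3] tiph 120.2
0.114 False [-0.  -1.4  0.6] tiph 113.8
0.111 False [ 0.  -1.7  1.4] tiph 110.7
0.109 False [ 0.4 -2.4 -4.4] tiph 109.4
0.107 False [ -0.7  -1.5 -19.1] tiph 109.2
0.105 False [ -0.1  -1.5 -31.7] tiph 109.0
20.1917
```

The cap stops at 109 mm (108 nominal) and does not move under 32 N, so the tube has bottomed. Next is the lever.

```bash
cat >> h.py <<'E'
piv=np.array([.630,.0414])
def push(deg,gap,z=.132,r=.078,dy=0):
    a=np.radians(deg); rad=np.array([np.sin(a),-np.cos(a)]); t=np.array([np.cos(a),np.sin(a)])
    return np.append(piv+r*rad-t*(.020+gap),z),[180,0,deg+dy]
E
python3 - <<'E'
from h import *
for dy in (0,-90):
    print(dy,[None if (q:=robot.inverse_kinematics(*push(a,.0,dy=dy))) is None else np.round(q).tolist() for a in (4,45,95)])
robot.line_to(M+zs*.19,velocity=.2)
p,o=push(4,.015,z=.24); robot.move_to(p,o)
print(robot.current_joint_positions().round(),robot.current_time_s())
for dy in (0,-90):
    print(dy,[None if (q:=robot.inverse_kinematics(*push(a,.0,dy=dy))) is None else np.round(q).tolist() for a in (4,45,95)])
E
```

```text
0 [[-32.0, 40.0, 55.0, 86.0, -33.0, 71.0, -58.0], [-26.0, 44.0, 49.0, 76.0, -33.0, 75.0, -22.0], [-25.0, 46.0, 41.0, 68.0, -29.0, 76.0, 19.0]]
-90 [[-20.0, 33.0, 33.0, 86.0, -19.0, 66.0, -160.0], [-28.0, 45.0, 52.0, 76.0, -35.0, 75.0, -110.0], [-26.0, 47.0, 45.0, 68.0, -32.0, 77.0, -69.0]]
[-36.  35.  63.  80. -31.  83. -59.] 21.6667
0 [[-34.0, 42.0, 59.0, 87.0, -37.0, 73.0, -56.0], [-26.0, 43.0, 48.0, 76.0, -32.0, 74.0, -22.0], [-22.0, 45.0, 36.0, 68.0, -25.0, 75.0, 17.0]]
-90 [[-39.0, 50.0, 74.0, 87.0, -49.0, 80.0, -138.0], [-33.0, 52.0, 68.0, 76.0, -48.0, 82.0, -103.0], [-31.0, 51.0, 56.0, 68.0, -41.0, 80.0, -65.0]]
```

```bash
python3 - <<'E'
from h import *
p,o=push(4,.015); print(robot.line_to(p,o,velocity=.12,f_stop=8))
f0=robot.current_contact_force()
for a in [4]+list(range(12,97,7)):
    p,o=push(a,0.0); st=robot.line_to(p,o,velocity=.1,f_stop=14)
    f=robot.current_contact_force()-f0; q=robot.current_tool_pos(); v=q[:2]-piv
    print(a,st,f.round(1),((q-p)*1e3).round(1))
    if st: break
robot.pause(.2); print(robot.current_time_s(),robot.current_contact_force()-f0)
E
```

```text
False
4 False [-0.9 -0.7 -0.3] [ 0.5 -0.2  0.6]
12 False [-0.4  0.2  0.6] [-0.1 -0.1  0.2]
19 False [-0.1  0.1  0.4] [-0.1 -0.   0.1]
26 False [-2.3 -0.2  0.6] [-0.   0.1  0.1]
33 False [ 0.2 -0.2  0.2] [0.  0.1 0.1]
40 False [-0.6 -0.3 -0.6] [-0.   0.2  0. ]
47 False [-0.7  0.1  0.6] [0.  0.2 0.1]
54 False [-0.3 -0.9 -0.4] [-0.   0.2  0. ]
61 False [-0.3 -0.4 -0.3] [0.  0.3 0. ]
68 False [-1.   0.2 -0.3] [0.  0.3 0. ]
75 False [-1.2 -0.3  0.5] [0.  0.4 0. ]
82 False [-0.6 -0.9 -0.3] [0.  0.3 0. ]
89 False [-2.2 -4.7 -0.6] [-0.7 -3.6  0. ]
96 True [-0.6 -2.2  1.7] [ -1.6 -13.9  -0.3]
26.7417 [ 0.55828916 -1.27472461  0.86152478]
```

```bash
python3 - <<'E'
from h import *
q=robot.current_tool_pos(); print(q)
robot.line_to([q[0],q[1]-.03,q[2]],velocity=.12); robot.line_to([q[0],q[1]-.03,.26],velocity=.2)
robot.move_to([.50,-.06,.36],[180,0,0])
im=snap("w8"); s=vision.grab_frame("scene"); cv2.imwrite("pics/s3.png",s[:,:,::-1])
a=cv2.resize(im[0:330,150:550],(400,330)); b=cv2.resize(s[130:295,250:450],(400,330))
cv2.imwrite("pics/chk.png",np.hstack([a,b])[:,:,::-1]); print(robot.current_time_s())
P=np.load("pics/w8.npy"); hsv=cv2.cvtColor(im,cv2.COLOR_RGB2HSV); m=cv2.inRange(hsv,(0,190,90),(4,255,255))|cv2.inRange(hsv,(176,190,90),(179,255,255))
print(proj(P,np.append(piv,.136)),proj(P,[piv[0]+.075,piv[1],.136]))
E
```

```text
[0.70759499 0.01567363 0.13098425]
29.4
[196.93245058  52.3946124 ] [188.68901968 -53.90141201]
```

View pics/chk.png

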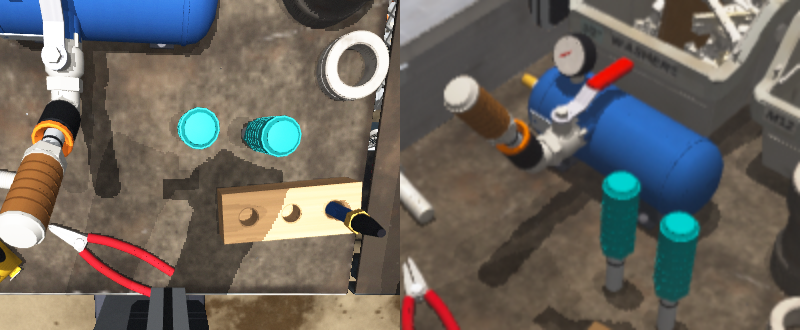

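The lever points back over the tank and the silencer sits in the socket with its mark at the collar. I'll measure the lever's angle from the top camera.

```bash
python3 - <<'E'
from h import *
im=vision.grab_frame("top"); P=P_fixed("top"); hsv=cv2.cvtColor(im,cv2.COLOR_RGB2HSV)
def axis(m,z):
    n,l,s,c=cv2.connectedComponentsWithStats(m); i=1+np.argmax(s[1:,4]); pts=np.argwhere(l==i)[:,::-1].astype(float)
    W=np.array([ray_z(P,p,z)[:2] for p in pts]); w=W-W.mean(0); v=np.linalg.svd(w,full_matrices=False)[2][0]; return W.mean(0).round(4),np.degrees(np.arctan2(v[1],v[0]))%180,s[i]
m=cv2.inRange(hsv,(0,170,80),(5,255,255))|cv2.inRange(hsv,(175,170,80),(179,255,255)); k=np.zeros_like(m); k[90:190,220:330]=255
print("grip",axis(m&k,.136))
b=cv2.inRange(hsv,(100,120,50),(120,255,255)); k[:]=0; k[90:180,200:380]=255
print("tank",axis(b&k,.08))
a=cv2.imread("pics/top0.png"); b0=cv2.inRange(cv2.cvtColor(a,cv2.COLOR_BGR2HSV),(100,120,50),(120,255,255)); print("tank0",axis(b0&k,.08))
cv2.imwrite("pics/t9.png",cv2.resize(im[80:240,200:380][:,:,::-1],None,fx=3.5,fy=3.5,interpolation=cv2.INTER_CUBIC))
E
```

```text
grip (array([0.7021, 0.0354]), np.float64(178.0983500149842), array([264, 101,  13,  40, 415], dtype=int32))
tank (array([ 0.703, -0.035]), np.float64(89.05888685670631), array([ 276,  106,   85,   55, 3132], dtype=int32))
tank0 (array([0.6939, 0.0024]), np.float64(89.44984370444608), array([ 217,  104,  144,   61, 6485], dtype=int32))
```

View pics/t9.png

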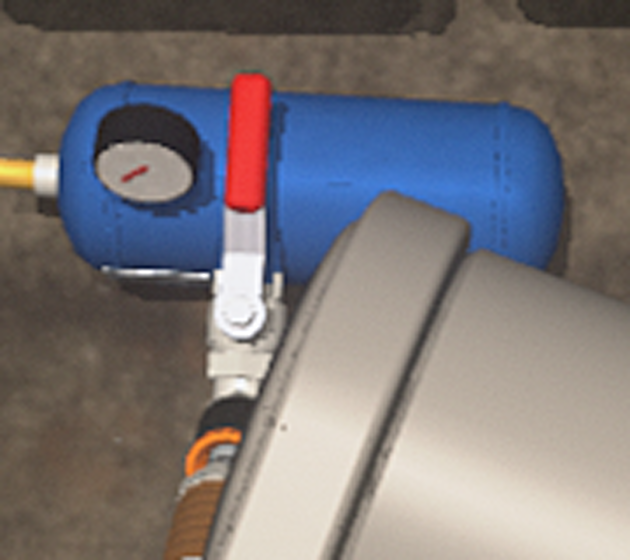

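```bash
python3 - <<'E'
from h import *
robot.move_to([.7075,-.02,.26],[180,0,90]); robot.line_to([.7075,-.02,.132],velocity=.15,f_stop=8)
f0=robot.current_contact_force()
for y in (.005,.012,.015,.018,.021,.024,.027,.030):
    st=robot.line_to([.7075,y,.132],velocity=.06,f_stop=22); f=robot.current_contact_force()-f0; q=robot.current_tool_pos()
    print(y,st,f.round(1),q.round(4))
    if st or f[1]<-18: break
robot.line_to([.7075,-.02,.132],velocity=.12); robot.line_to([.7075,-.02,.26],velocity=.2); robot.move_to([.45,-.2,.36],[180,0,0])
s=vision.grab_frame("scene"); cv2.imwrite("pics/s4.png",s[:,:,::-1]); a=cv2.imread("pics/s3.png")
print(np.abs(cv2.absdiff(a,s[:,:,::-1])[140:240,250:345]).mean(),robot.current_time_s())
E
```

```text
0.005 False [-1.1 -0.6 -1.2] [0.7075 0.0055 0.1319]
0.012 False [-0.5 -0.9 -0.1] [0.7075 0.0127 0.1319]
0.015 False [-0.9 -0.5 -0.9] [0.7075 0.0153 0.132 ]
0.018 False [-0.2 -3.1 -0.7] [0.7074 0.0163 0.1321]
0.021 False [ 0.9 -5.7 -0.6] [0.7074 0.0164 0.1321]
0.024 False [-0.  -9.1 -2.2] [0.7073 0.0166 0.1322]
0.027 False [  0.1 -10.8  -1.6] [0.7073 0.0167 0.1323]
0.03 False [ -0.2 -13.8  -2.2] [0.7073 0.0168 0.1323]
3.4356491228070176 36.7417
```

The lever doesn't move under 14 N, so it is at its stop. The silencer is home and the arm is clear.

```bash
python3 -c "
from station import workorder
print(workorder.close_job())"
```

```text
the job is handed in; nothing more can be done
None
```

I pushed the silencer home in the socket with the valve closed (it didn't move under 32 N), swung the lever open to its stop, left the nozzle in its block, and handed the job in; the result of the judging wasn't shown.

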